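Find the bite of the pill-pack press and set its depth stop

TASK

Set up the sealing press for the pill pack that lies in it: press the lever down on its cross grip until the resistance clearly firms up on the pack, no harder, and leave it down there. Then record how far it travelled by sliding the depth stop up its post by the knob until it just touches the underside of the lever, without pushing the lever off the pack. Do not touch the pack and leave the other things on the counter alone.

Things in the scene. Friction and masses are not known exactly. Their poses are not given: they have to be found in the camera images.
- press: Grey bench lever press, fixed. Base 300 x 140 x 12 mm. Origin on the counter; z up; the lever runs along its -x, roughly to the robot's right. In this frame: lever hinge line along y through x=+130, z=90 mm, between cheeks 112 mm high; a 12 mm steel post with black rings at x=-35, y=-35, top at z=128 mm, carries the depth stop.
- press_lever (a joint): Swing of the lever, rad: 0 fully raised (0.6 rad above level), grows as it is pushed down; elevation = 0.6 - value. Starts 0 to 0.2. Its pivot is stiff: it stays where it is left; after a firm press it springs back a few mm at the grip at most. A sprung rubber foot, 80 mm from the hinge, meets the pack somewhere from 0.42 to 0.66 (its screw is set differently each time).
- lever_grip (a point): Centre of the lever's round black cross grip, 26 mm thick, 64 mm long along the press's y, 245 mm from the hinge. Press it from above with shut fingers, following its arc. Free swing takes 4 to 6 N while moving, about 0 in a pause; on the pack the force rises by 1 to 1.4 N per mm. 10 to 14 N is a good firm press, under 8.5 N not firm yet, 17 N and more crushes the pack.
- lever_under (a point): Point on the underside of the lever's flat steel shaft (20 mm wide, 14 mm high), 165 mm from the hinge, right above the stop; its z axis is normal to the shaft, upward.
- stop (a joint): Height of the depth stop on its post, m: 0 lowest, 0.075 highest; 0 puts the stop's top at z=44 mm. Starts 0 to 0.010, at least 10 mm below where the lever will end. It stays where left; sliding it up takes about 4 N (2 to 3.5 N is left in a pause); pushing 4 to 5 N more than that against the clamped lever starts to lift the lever.
- stop_top (a point): Top of the stop's rounded tongue (12 mm thick), under the middle of the lever; this is what touches the lever's underside.
- stop_knob (a point): Grip point of the stop's upright round knob, 18 mm diameter, 60 mm out from the post, towards the press's -y. The knob reaches 13 mm above and 27 mm below this point and the point lies 25 mm above the stop's top. Grasp from above, fingers in any direction.
- press_bed: Aluminium bed on the press base, fixed, with low rims that hold the pack (rims 18 mm high over its underside). Origin at its underside, 12 mm above the counter.
- pill_pack: White rigid pill pack, 76 x 90 x 16 mm, loose in the bed under the press foot; origin centre of underside.
- bottle: Bystander: amber jar, 56 mm across, 105 mm tall; origin under its centre.
- carton: Bystander: cardboard carton 60 x 100 x 45 mm; origin under its centre.
- beaker: Bystander: steel beaker, 66 mm across, 80 mm tall; origin under its centre.
Things that resemble listed ones, but are neither listed nor needed, are in the scene too. There is more than one size of the pill_pack; the one meant has the size given above.

How it is judged:
By the outcome, as a careful person would: the job done as asked, in the order asked, and still so for the second after the job is handed in, with the robot touching nothing.
It also fails if it takes over 69 s, if anything falls off the work surface, if the arm or the gripper's body presses on something with over 40 N, if the wrist force passes 120 N, or if a joint passes its speed limit or range.

ROBOT

A 6-joint arm with a two-finger parallel gripper is mounted at the origin on the work surface. World frame = base frame: x ahead of the robot, y to its left, z up, the work surface at z = 0. Lengths are in m, angles in rad, forces in N, time in s.
With the tool pointing down it reaches from about 0.3 to 1 m from the base axis. Payload 5.1 kg.
Tool frame: the origin (TCP) lies midway between the tips of the shut fingers; the grasp point (between the pads) lies 19 mm behind it; z points along the fingers, y is the direction in which the jaws open and shut (so a half turn about z gives the same grasp; the last joint's range is limited). The gripper opens to 95 mm and grips with 3 to 60 N. Pads are 20 mm wide; open, the fingers measure 119 mm over their backs; the gripper's body (75 mm by 180 mm) begins 59 mm behind the grasp point.
Start: joints at [1.204, 0.124, 1.65, -0, 1.367, -0.083], TCP at [0.182, 0.624, 0.215] pointing down, gripper open.
Joint ranges: [-2.61, 2.61], [-1.02, 2.33], [0.03, 2.71], [-1.35, 4.49], [0.32, 2.68], [-2.91, 2.91]. Speed limits (rad/s): [2.57, 2.57, 3.14, 3.14, 3.14, 3.14].

INTERFACE

Orientations are given as a unit quaternion [x, y, z, w].
In Python, from workcell import get_state, camera, close_job gives the robot as it stands.
- The arm moves only by the tool step_arm, never from a script. Its argument "motion" is a list of rows, each a list of 5 numbers: the shift along the tool's x, y, z in cm, then the turn about the tool's z in rad, then the finger opening in cm, from 0 to 9.51. A call has 1 to 5 rows; each row shifts and turns the commanded pose from where the row before left it, along the tool's axes as they then stand; what a row does not reach is not made up. A row lasts 1/8 s, in which the tool goes at most 62.5 mm and 10.7 degrees, less where a joint would pass 70% of its speed; a pose out of reach is approached as far as the arm can. A call with a gripper value outside its range is refused whole. The fingers move at their own pace and stop on an object; the grip force is fixed at half the most. Time passes only in rows, so rows that do not move let the fingers close. It gives the time, the measured TCP pose, the force and the opening at its end, in the units of the state.
- get_state(): the state, without advancing time (a new reading comes with each control period).
- camera(name): name is "scene" or "side" or "wrist"; returns a dict with "frame" (400x640x3 uint8, red, green, blue), "depth" (400x640 float32, m along the optical axis (not along the pixel's ray), 0 where there is no reading), "fx", "fy", "cx", "cy" (pixels), "position" and "orientation" of the camera in the world; the wrist camera has in their place "T_tool_cam" (4x4, takes a point from camera to tool coordinates, whose origin is the TCP and whose axes are the flange's). Camera axes: x right, y down, z forward; pixel columns grow to the right and rows downward; lengths in m; the calibration is good to about 2 mm. A picture is of the moment at which its call begins: read the wrist's pose just before it.
- close_job(): hands the job in, once; it reports no verdict.
The state is a dict: "time": time; "joint_positions": joint angles; "joint_vel": joint speeds; "tau": joint torques, N m; "tool_pos": TCP position; "eef_rot": TCP orientation; "force": force on the tool from outside, world axes, zero at the start; "wrist_torque": the same for the moment, N m; "grip_width": opening from 0.0 (shut) to 1.0 (fully open).
Only numpy, scipy, OpenCV 4.12 (cv2) and the standard library are available. Lean on these libraries where they do the work, as an engineer would, in place of code of your own. Each camera call takes 0.05 s, during which the arm holds its last target. There are 200 camera calls.

## Working session

There is one attempt and no reset: what is moved stays moved. The work goes in short steps, Python scripts to look and compute and a tool call to move; the robot and the scene stay as the last step left them, time stands still between calls to the robot, and variables do not carry over. Pictures are saved under pics/ and viewed, about 8 in all and at most 12, crops included, and the job is handed in when it is done.

Besides the shell and the picture viewer there is one more tool, called after "Call:" as name(argument=value, ...), one argument or row to a line, values as JSON. step_arm: Moves the arm, as the interface text tells. Its arguments: {"type":"object","properties":{"motion":{"type":"array","items":{"type":"array","items":{"type":"number"}}}},"required":["motion"]}

```bash
mkdir -p pics; cat > h.py <<'E'
import numpy as np,cv2
from scipy.spatial.transform import Rotation as R
from workcell import get_state,camera,close_job
def cam(name):
    s=get_state(); c=camera(name)
    if name=="wrist":
        T=np.eye(4);T[:3,:3]=R.from_quat(s["eef_rot"]).as_matrix();T[:3,3]=s["tool_pos"];T=T@np.array(c["T_tool_cam"])
    else:
        T=np.eye(4);T[:3,:3]=R.from_quat(c["orientation"]).as_matrix();T[:3,3]=c["position"]
    c["T"]=T;return c
def pts(c):
    v,u=np.mgrid[:400,:640];d=c["depth"]
    P=np.stack([(u-c["cx"])/c["fx"]*d,(v-c["cy"])/c["fy"]*d,d],-1)
    W=P@c["T"][:3,:3].T+c["T"][:3,3];W[d==0]=np.nan;return W
def ray(c,u,v,z):
    r=c["T"][:3,:3]@np.array([(u-c["cx"])/c["fx"],(v-c["cy"])/c["fy"],1]);o=c["T"][:3,3]
    return o+r*(z-o[2])/r[2]
def save(c,f,box=None,k=1):
    im=c["frame"][...,::-1]
    if box: im=im[box[1]:box[3],box[0]:box[2]]
    cv2.imwrite(f,cv2.resize(im,None,fx=k,fy=k,interpolation=cv2.INTER_CUBIC))
E
python3 - <<'E'
from h import *
import pickle
for n in("scene","side"):
    c=cam(n);pickle.dump(c,open(n+".pkl","wb"));save(c,f"pics/{n}1.png");print(n,c["T"].round(3).tolist(),c["fx"])
s=get_state();print({k:np.round(v,3).tolist() for k,v in s.items()})
E
```

```text
scene [[0.385, 0.697, -0.604, 1.356], [0.923, -0.295, 0.248, -0.336], [-0.006, -0.653, -0.757, 1.18], [0.0, 0.0, 0.0, 1.0]] 478.6118534157398
side [[0.928, -0.26, 0.267, 0.272], [-0.372, -0.604, 0.705, -0.723], [-0.021, -0.753, -0.657, 0.842], [0.0, 0.0, 0.0, 1.0]] 385.45321395083806
{'time': 0.1, 'joint_positions': [1.204, 0.124, 1.652, 0.0, 1.367, -0.083], 'joint_vel': [0.0, 0.002, -0.004, -0.0, -0.003, 0.001], 'tau': [0.0, -41.887, -36.11, 0.078, 0.046, -0.0], 'tool_pos': [0.182, 0.623, 0.214], 'eef_rot': [0.141, 0.99, -0.001, -0.0], 'force': [-0.301, 0.686, 0.775], 'wrist_torque': [-0.073, 0.065, -0.032], 'grip_width': 0.999}
```

View pics/scene1.png

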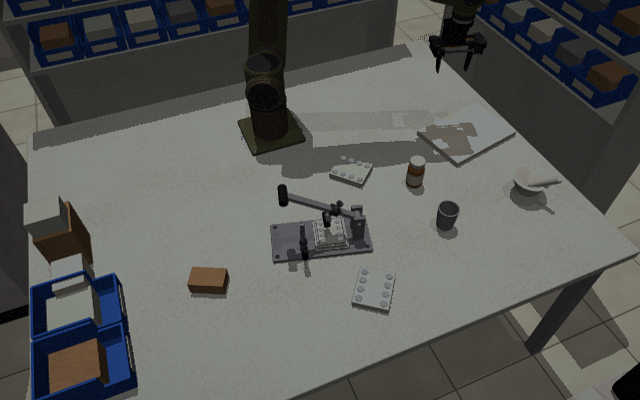

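View pics/side1.png

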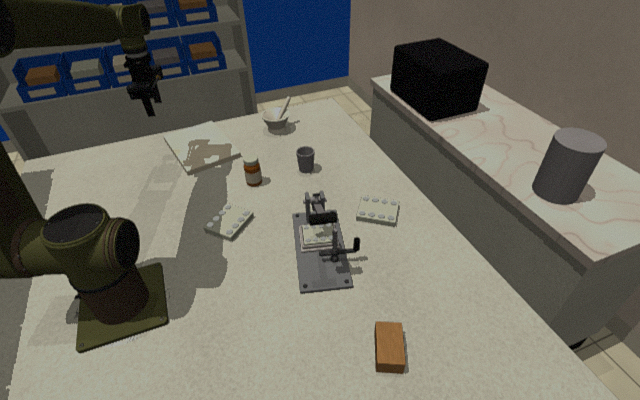

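The scene view shows the press at (320,235), its grip at (283,195) and its post and knob at (304,240). In the side view the press is at (322,250), the grip at (322,218) and the knob at (356,243). Next I'll fit the base from depth.

```bash
python3 - <<'E'
from h import *
import pickle
S={n:pickle.load(open(n+".pkl","rb")) for n in("scene","side")}
B={"scene":(255,175,390,275),"side":(280,180,370,300)}
for n,c in S.items():
    W=pts(c);x0,y0,x1,y1=B[n];w=W[y0:y1,x0:x1].reshape(-1,3);col=c["frame"][y0:y1,x0:x1].reshape(-1,3).astype(int)
    ct=W[330:360,200:260] ; print(n,"counter z",np.nanmedian(W[300:330,150:250,2]))
    m=(w[:,2]>.006)&(w[:,2]<.018)&(col.max(1)<130)
    q=w[m][:,:2].astype(np.float32)
    # largest component cleanup
    md=np.median(q,0);q=q[np.linalg.norm(q-md,axis=1)<.2]
    r=cv2.minAreaRect(q);print(m.sum(),r)
    h=w[:,2]>.03; d=col.max(1)<40
    for lo,hi in((.03,.06),(.06,.1),(.1,.14),(.14,.2),(.2,.3)):
        k=(w[:,2]>lo)&(w[:,2]<hi)
        if k.sum():print(lo,k.sum(),np.median(w[k],0).round(3),w[k].min(0).round(3),w[k].max(0).round(3))
save(S["scene"],"pics/crop_scene.png",(255,165,395,275),5)
save(S["side"],"pics/crop_side.png",(270,180,380,300),5)
E
```

```text
scene counter z -0.0008456675723811369
2274 ((0.5595289468765259, -0.024301975965499878), (0.2993036210536957, 0.2390611320734024), 75.14192199707031)
0.03 780 [0.56  0.008 0.036] [ 0.377 -0.105  0.03 ] [0.627 0.187 0.06 ]
0.06 271 [0.59  0.067 0.085] [ 0.515 -0.106  0.06 ] [0.625 0.112 0.1  ]
0.1 428 [0.56  0.049 0.11 ] [ 0.521 -0.087  0.1  ] [0.598 0.112 0.139]
0.14 370 [ 0.54  -0.025  0.165] [ 0.514 -0.097  0.14 ] [0.565 0.047 0.2  ]
0.2 269 [ 0.521 -0.113  0.223] [ 0.479 -0.134  0.2  ] [ 0.546 -0.075  0.231]
side counter z 0.0007786451339141243
2396 ((0.5334460139274597, -0.03638052940368652), (0.26991501450538635, 0.1402880996465683), 74.93925476074219)
0.03 872 [ 0.546 -0.009  0.038] [ 0.488 -0.107  0.03 ] [0.622 0.091 0.06 ]
0.06 210 [ 0.558 -0.014  0.084] [ 0.518 -0.107  0.061] [0.622 0.106 0.1  ]
0.1 161 [0.556 0.074 0.111] [ 0.519 -0.09   0.1  ] [0.597 0.11  0.139]
0.14 148 [0.541 0.009 0.159] [ 0.513 -0.076  0.14 ] [0.561 0.041 0.2  ]
0.2 308 [ 0.51  -0.122  0.225] [ 0.478 -0.135  0.201] [ 0.541 -0.077  0.232]
```

View pics/crop_scene.png

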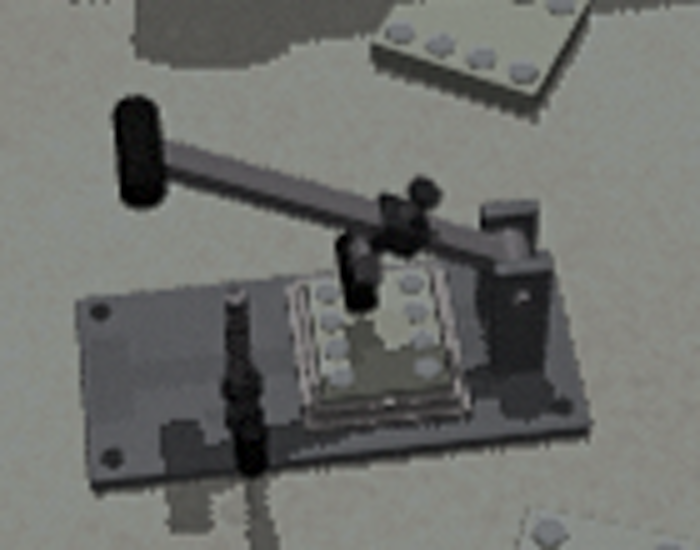

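View pics/crop_side.png

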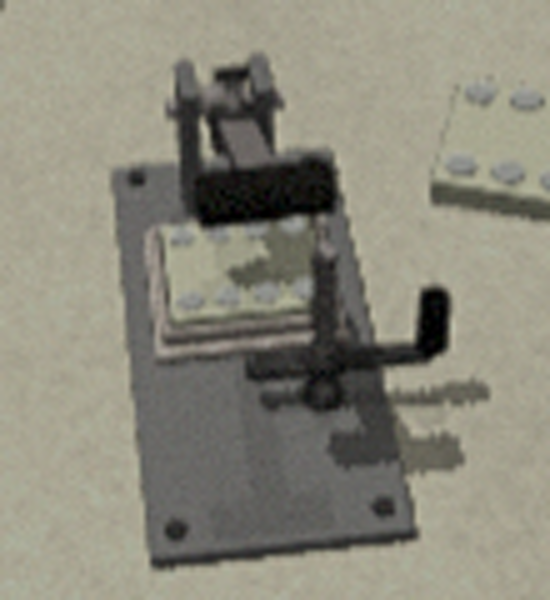

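The pack lying in the bed under the foot is the one meant; the loose packs at (350,170) and (375,288) are decoys. In the crops the knob shows at side pixel (356,243) and the post at (334,235). The grip end is towards -y. Next I'll refine the press frame from the corner rays and the depth clusters.

```bash
python3 - <<'E'
from h import *
import pickle
S={n:pickle.load(open(n+".pkl","rb")) for n in("scene","side")}
for n,L in {"scene":[(270.6,225),(274.4,261.2),(372.6,250.4)],"side":[(300.6,290.8),(352.6,286),(292.8,213.8)]}.items():
    for u,v in L: print(n,u,v,ray(S[n],u,v,.012).round(4))
a=np.deg2rad(75);ex=np.array([np.cos(a),np.sin(a)]);ey=np.array([-ex[1],ex[0]])
# center from side rect: near end (-x) edge and y mid
for n,c in S.items():
    W=pts(c);f=c["frame"].astype(int).max(-1)
    x0,y0,x1,y1={"scene":(255,175,390,275),"side":(280,180,370,300)}[n]
    w=W[y0:y1,x0:x1].reshape(-1,3);f=f[y0:y1,x0:x1].ravel()
    def P(m,name):
        q=w[m];p=np.c_[q[:,:2]@ex,q[:,:2]@ey,q[:,2]];print(n,name,m.sum(),"med",np.median(p,0).round(4),"lo",np.percentile(p,3,0).round(4),"hi",np.percentile(p,97,0).round(4))
    px=w[:,:2]@ex;py=w[:,:2]@ey
    P((w[:,2]>.006)&(w[:,2]<.018)&(f<130)&(np.hypot(w[:,0]-.555,w[:,1]+.01)<.19),"base")
    P((w[:,2]>.19)&(w[:,2]<.3)&(f<40),"grip")
    P((w[:,2]>.14)&(w[:,2]<.19),"lever")
    k=(w[:,0]>.595)&(w[:,2]>.02)&(w[:,1]<.0);P(k,"knob");print(w[k].mean(0).round(4) if k.any() else '')
E
```

```text
scene 270.6 225 [ 0.436  -0.1434  0.012 ]
scene 274.4 261.2 [ 0.5686 -0.1758  0.012 ]
scene 372.6 250.4 [0.6456 0.1057 0.012 ]
side 300.6 290.8 [ 0.4342 -0.1462  0.012 ]
side 352.6 286 [ 0.5643 -0.1845  0.012 ]
side 292.8 213.8 [0.5103 0.1369 0.012 ]
scene base 2171 med [ 0.0758 -0.5453  0.0115] lo [-0.023  -0.5941  0.0069] hi [ 0.2643 -0.4599  0.0168]
scene grip 192 med [ 0.0222 -0.534   0.2254] lo [ 0.0105 -0.5564  0.1996] hi [ 0.0515 -0.497   0.23  ]
scene lever 317 med [ 0.1243 -0.5299  0.1615] lo [ 0.0723 -0.537   0.1422] hi [ 0.1815 -0.5156  0.1881]
scene knob 81 med [ 0.0665 -0.6236  0.0699] lo [ 0.0579 -0.6292  0.0232] hi [ 0.1488 -0.5768  0.0857]
[ 0.6172 -0.0907  0.0665]
side base 2396 med [ 0.0418 -0.514   0.0124] lo [-0.0281 -0.5927  0.0088] hi [ 0.2511 -0.4572  0.0159]
side grip 269 med [ 0.0119 -0.5234  0.2239] lo [ 0.0076 -0.5524  0.2113] hi [ 0.0225 -0.4937  0.2308]
side lever 133 med [ 0.1531 -0.5236  0.1558] lo [ 0.0838 -0.5357  0.1417] hi [ 0.1784 -0.5132  0.1867]
side knob 112 med [ 0.0604 -0.6156  0.0614] lo [ 0.0561 -0.6261  0.0403] hi [ 0.0713 -0.6009  0.0863]
[ 0.6103 -0.1     0.0629]
```

```bash
python3 - <<'E'
from h import *
import pickle
S={n:pickle.load(open(n+".pkl","rb")) for n in("scene","side")}
a=np.deg2rad(75);ex=np.array([np.cos(a),np.sin(a)]);ey=np.array([-ex[1],ex[0]])
def tri(p,q):
    o=[];d=[]
    for n,(u,v) in(("scene",p),("side",q)):
        c=S[n];r=c["T"][:3,:3]@np.array([(u-c["cx"])/c["fx"],(v-c["cy"])/c["fy"],1]);d.append(r/np.linalg.norm(r));o.append(c["T"][:3,3])
    t=np.linalg.lstsq(np.c_[d[0],-d[1]],o[1]-o[0],rcond=None)[0]
    A=o[0]+t[0]*d[0];Bp=o[1]+t[1]*d[1];m=(A+Bp)/2
    return m.round(4),"press",round(m[:2]@ex,4),round(m[:2]@ey,4),"gap",round(np.linalg.norm(A-Bp),4)
cs=lambda x,y:(255+x/5,165+y/5)
cd=lambda x,y:(270+x/5,180+y/5)
print("grip",tri(cs(140,152),cd(265,190)))
print("post top",tri(cs(236,295),cd(325,248)))
print("knob top",tri(cs(250,437),cd(435,292)))
W=pts(S["scene"]);f=S["scene"]["frame"].astype(int).max(-1)
w=W[175:275,255:390].reshape(-1,3)
py=w[:,:2]@ey;px=w[:,:2]@ex
k=(abs(py+.526)<.008)&(w[:,2]>.13)&(w[:,2]<.2);print(np.polyfit(px[k],w[k,2],1),k.sum(),np.degrees(np.arctan(np.polyfit(px[k],w[k,2],1)[0])))
k=(w[:,2]>.105)&(w[:,2]<.118)&(px>.2);print("cheek",k.sum(),px[k].min(),px[k].max(),np.median(px[k]),py[k].min(),py[k].max())
E
```

```text
grip (array([ 0.5125, -0.1142,  0.2151]), 'press', np.float64(0.0224), np.float64(-0.5246), 'gap', np.float64(0.0012))
post top (array([ 0.5584, -0.0804,  0.1268]), 'press', np.float64(0.0669), np.float64(-0.5602), 'gap', np.float64(0.0021))
knob top (array([ 0.6187, -0.0955,  0.0804]), 'press', np.float64(0.0679), np.float64(-0.6224), 'gap', np.float64(0.0034))
[-0.4228415   0.21708532] 279 -22.920658767462573
cheek 127 0.20038571664431928 0.24964260057226417 0.22652515875462162 -0.5535648245630652 -0.4969910594576964
```

Post, knob, cheeks and grip agree. The press origin sits at about (0.1015, -0.5252) along axes turned 75°, and the lever elevation is about 0.54. Base ends aside, all the given sizes fit. Now the arm moves to above the grip with the fingers shut.

Call:
step_arm(
  motion=[
    [-1, -1, -5, 0, 0],
    [-3.5, -4, -3, 0, 0],
    [-3.5, -4, -2, 0, 0],
    [-3.7, -4.4, 0, 0, 0],
    [-3.7, -4.4, 0, 0, 0],
  ],
)

```text
time: 0.72
tool_pos: [0.2804, 0.4083, 0.3146]
eef_rot: [0.141, 0.99, 0.0, 0.0]
force: [0.9, -1.2, 0.5]
grip_width: 0.531
```

Call:
step_arm(
  motion=[
    [-3.7, -4.4, 0, 0, 0],
    [-3.7, -4.4, 0, 0, 0],
    [-3.7, -4.4, 0, 0, 0],
    [-3.7, -4.4, 0, 0, 0],
    [-3.7, -4.4, 0, 0, 0],
  ],
)

```text
time: 1.35
tool_pos: [0.3962, 0.1452, 0.3143]
eef_rot: [0.141, 0.99, 0.0, 0.0]
force: [-0.1, -0.4, 0.1]
grip_width: 0.026
```

```bash
cat >> h.py <<'E'
A=np.deg2rad(75);EX=np.array([np.cos(A),np.sin(A)]);EY=np.array([-EX[1],EX[0]])
O=np.array([.1015,-.5252])
def w2p(p): return np.array([p[:2]@EX-O[0],p[:2]@EY-O[1],p[2]])
def goto(px,py,z):
    s=get_state();w=np.r_[(px+O[0])*EX+(py+O[1])*EY,z]
    M=R.from_quat(s["eef_rot"]).as_matrix()
    print("t",s["time"],"now press",w2p(s["tool_pos"]).round(4),"delta tool cm",(M.T@(w-s["tool_pos"])*100).round(2),"tooly deg",np.degrees(np.arctan2(M[1,1],M[0,1])).round(2),"F",s["force"].round(2))
def grip(th,d=0): print("th",th,end=" ");goto(.13-.245*np.cos(th),0,.09+.245*np.sin(th)+.013+d)
E
python3 -c "
from h import *
grip(.54,.05)"
```

```text
th 0.54 t 1.35 now press [0.1413 0.1801 0.3143] delta tool cm [-18.49 -21.74   3.54] tooly deg 73.75 F [-0.14 -0.4   0.06]
```

Call:
step_arm(
  motion=[
    [-3.7, -4.35, 0, 0, 0],
    [-3.7, -4.35, 0, 0, 0],
    [-3.7, -4.35, 0, 0, 0],
    [-3.7, -4.35, 0, 0, 0],
    [-3.7, -4.35, 1, -0.022, 0],
  ],
)

```text
time: 1.98
tool_pos: [0.5135, -0.1156, 0.3052]
eef_rot: [0.13, 0.991, -0.0, 0.001]
force: [0.4, -0.9, 0.8]
grip_width: 0.006
```

```bash
python3 -c "
from h import *
grip(.54,.02)
c=cam('wrist');save(c,'pics/w1.png')
import pickle;pickle.dump(c,open('w1.pkl','wb'))
"
```

```text
th 0.54 t 1.975 now press [-0.0803 -0.0007  0.3052] delta tool cm [0.08 0.02 5.62] tooly deg 75.01 F [ 0.37 -0.86  0.84]
```

View pics/w1.png

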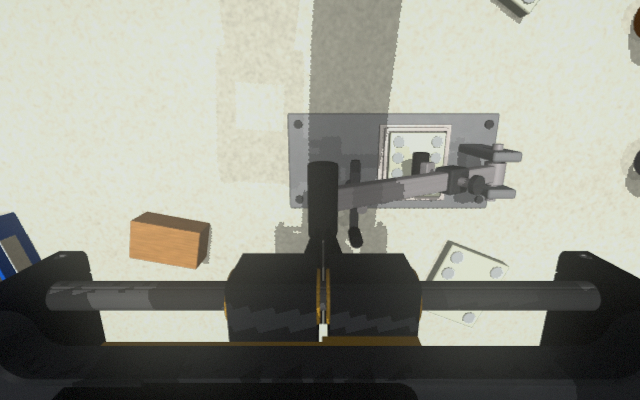

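The wrist view shows the shut fingertips at (322,250), lined up over the grip at (322,200). The base edges run parallel to the image, so the 75° heading is right, and the knob is at (356,237). Next I'll measure the grip and knob from this depth image.

```bash
python3 -c "
from h import *
import pickle
c=pickle.load(open('w1.pkl','rb'));W=pts(c);f=c['frame'].astype(int).max(-1)
P=np.stack([W[...,:2]@EX-O[0],W[...,:2]@EY-O[1],W[...,2]],-1)
def st(m,n):
    q=P[m];print(n,m.sum(),np.median(q,0).round(4),np.percentile(q,2,0).round(4),np.percentile(q,98,0).round(4))
U=np.zeros_like(f,bool);U[155:232,300:345]=1
g=U&(P[...,2]>.18)&(P[...,2]<.25);st(g,'grip')
U[:]=0;U[222:248,345:366]=1;st(U&(f<70)&(P[...,2]>.03),'knob')
U[:]=0;U[160:200,348:362]=1;st(U&(P[...,2]>.12)&(P[...,2]<.135),'post')
U[:]=0;U[115:210,285:500]=1;k=U&(abs(P[...,2]-.012)<.004)&(f<200);st(k,'base')
U[:]=0;U[170:210,350:450]=1;k=U&(P[...,2]>.12)&(abs(P[...,1])<.008);p=np.polyfit(P[k][:,0],P[k][:,2],1);print('lever',np.arctan(-p[0]),p,k.sum())
"
```

```text
grip 2264 [-0.0797  0.0089  0.2272] [-0.0926 -0.0194  0.2131] [-0.0631  0.0348  0.2303]
knob 260 [-0.0368 -0.0855  0.0762] [-0.0442 -0.0967  0.0435] [-0.0295 -0.0781  0.086 ]
  return _methods._mean(a, axis=axis, dtype=dtype,
  ret = um.true_divide(
Traceback (most recent call last):
IndexError: index -1 is out of bounds for axis 0 with size 0
```

Call:
step_arm(
  motion=[
    [0, 0, 4, 0, 0],
    [0, 0, 2.5, 0, 0],
    [0, 0, 0.8, 0, 0],
    [0, -0.4, 0.7, 0, 0],
    [0, -0.5, 1, 0, 0],
  ],
)

```text
time: 2.65
tool_pos: [0.5109, -0.1226, 0.2167]
eef_rot: [0.13, 0.991, -0.0, 0.001]
force: [-3.5, 0.8, 6.0]
grip_width: 0.005
```

Call:
step_arm(
  motion=[
    [0, -0.5, 1, 0, 0],
    [0, -0.5, 1, 0, 0],
    [0, -0.45, 1, 0, 0],
    [0, -0.4, 1, 0, 0],
    [0, -0.3, 1, 0, 0],
  ],
)

```text
time: 3.28
tool_pos: [0.5052, -0.1444, 0.1658]
eef_rot: [0.13, 0.991, -0.001, 0.001]
force: [-3.2, -2.2, 5.6]
grip_width: 0.007
```

```bash
python3 -c "
from h import *
grip(.25);grip(.2)"
```

```text
th 0.25 t 3.275 now press [-1.102e-01 -1.000e-04  1.658e-01] delta tool cm [0.01 0.29 0.22] tooly deg 75.01 F [-3.16 -2.21  5.64]
th 0.2 t 3.275 now press [-1.102e-01 -1.000e-04  1.658e-01] delta tool cm [0.01 0.02 1.41] tooly deg 75.01 F [-3.16 -2.21  5.64]
```

Call:
step_arm(
  motion=[
    [0, 0, 0.6, 0, 0],
    [0, 0, 0.4, 0, 0],
    [0, 0, 0.3, 0, 0],
    [0, 0, 0.2, 0, 0],
    [0, 0, 0.1, 0, 0],
  ],
)

```text
time: 3.9
tool_pos: [0.506, -0.1447, 0.1502]
eef_rot: [0.13, 0.991, -0.002, 0.002]
force: [-2.6, -3.7, 5.5]
grip_width: 0.007
```

Call:
step_arm(
  motion=[
    [0, 0, 0.1, 0, 0],
    [0, 0, 0.1, 0, 0],
    [0, 0, 0.1, 0, 0],
    [0, 0, 0.1, 0, 0],
    [0, 0, 0.1, 0, 0],
  ],
)

```text
time: 4.53
tool_pos: [0.5061, -0.1446, 0.1453]
eef_rot: [0.13, 0.991, -0.002, 0.002]
force: [-1.5, -3.2, 5.3]
grip_width: 0.007
```

Call:
step_arm(
  motion=[
    [0, -0.02, 0.1, 0, 0],
    [0, -0.02, 0.1, 0, 0],
    [0, -0.02, 0.1, 0, 0],
    [0, -0.02, 0.1, 0, 0],
    [0, -0.02, 0.1, 0, 0],
  ],
)

```text
time: 5.15
tool_pos: [0.5059, -0.1456, 0.1403]
eef_rot: [0.13, 0.991, -0.002, 0.002]
force: [-1.2, -3.8, 4.7]
grip_width: 0.006
```

Call:
step_arm(
  motion=[
    [0, -0.02, 0.1, 0, 0],
    [0, -0.02, 0.1, 0, 0],
    [0, -0.02, 0.1, 0, 0],
    [0, -0.02, 0.1, 0, 0],
    [0, -0.02, 0.1, 0, 0],
  ],
)

```text
time: 5.78
tool_pos: [0.5051, -0.1451, 0.134]
eef_rot: [0.131, 0.991, -0.0, 0.001]
force: [2.2, -3.5, 5.5]
grip_width: 0.002
```

Call:
step_arm(
  motion=[
    [0, 0, 0.1, 0, 0],
    [0, 0, 0.1, 0, 0],
    [0, 0, 0.1, 0, 0],
    [0, 0, 0.1, 0, 0],
    [0, 0, 0.1, 0, 0],
  ],
)

```text
time: 6.4
tool_pos: [0.5042, -0.1451, 0.1285]
eef_rot: [0.13, 0.991, -0.0, -0.0]
force: [1.6, -3.2, 4.3]
grip_width: 0.004
```

Call:
step_arm(
  motion=[
    [0, 0, 0.1, 0, 0],
    [0, 0, 0.1, 0, 0],
    [0, 0, 0.1, 0, 0],
    [0, 0, 0.1, 0, 0],
    [0, 0, 0.1, 0, 0],
  ],
)

```text
time: 7.02
tool_pos: [0.5039, -0.145, 0.1234]
eef_rot: [0.131, 0.991, 0.0, -0.001]
force: [-0.4, -4.6, 4.5]
grip_width: 0.002
```

```bash
python3 -c "
from h import *
grip(.083)"
```

```text
th 0.083 t 7.025 now press [-0.1111  0.0009  0.1234] delta tool cm [-0.09 -0.31  0.  ] tooly deg 75.0 F [-0.39 -4.63  4.53]
```

Call:
step_arm(
  motion=[
    [0, -0.03, 0.1, 0, 0],
    [0, -0.03, 0.1, 0, 0],
    [0, -0.03, 0.1, 0, 0],
    [0, -0.02, 0.1, 0, 0],
    [0, 0, 0.1, 0, 0],
  ],
)

```text
time: 7.65
tool_pos: [0.5038, -0.1456, 0.1184]
eef_rot: [0.131, 0.991, 0.0, -0.0]
force: [-1.3, -1.0, 4.8]
grip_width: 0.006
```

Call:
step_arm(
  motion=[
    [0, 0, 0.1, 0, 0],
    [0, 0, 0.1, 0, 0],
    [0, 0, 0.1, 0, 0],
    [0, 0, 0.1, 0, 0],
    [0, 0, 0.1, 0, 0],
  ],
)

```text
time: 8.28
tool_pos: [0.5037, -0.1461, 0.1135]
eef_rot: [0.131, 0.991, -0.0, -0.0]
force: [-3.7, -0.2, 5.3]
grip_width: 0.0
```

Call:
step_arm(
  motion=[
    [0, 0, 0.1, 0, 0],
    [0, 0, 0.1, 0, 0],
    [0, 0, 0.1, 0, 0],
    [0, 0, 0.1, 0, 0],
    [0, 0, 0.1, 0, 0],
  ],
)

```text
time: 8.9
tool_pos: [0.5041, -0.1463, 0.1087]
eef_rot: [0.131, 0.991, -0.0, 0.0]
force: [-2.7, -2.3, 4.8]
grip_width: 0.006
```

Call:
step_arm(
  motion=[
    [0, 0, 0.1, 0, 0],
    [0, 0, 0.1, 0, 0],
    [0, 0, 0.1, 0, 0],
    [0, 0, 0.1, 0, 0],
  ],
)

```text
time: 9.4
tool_pos: [0.5042, -0.1464, 0.105]
eef_rot: [0.13, 0.991, -0.0, 0.0]
force: [-3.4, -2.4, 6.9]
grip_width: 0.006
```

Call:
step_arm(
  motion=[
    [0, 0, 0.1, 0, 0],
    [0, 0, 0.1, 0, 0],
  ],
)

```text
time: 9.65
tool_pos: [0.5042, -0.1465, 0.1033]
eef_rot: [0.13, 0.991, -0.0, 0.0]
force: [-5.0, -3.3, 8.5]
grip_width: 0.003
```

Call:
step_arm(
  motion=[
    [0, 0, 0.1, 0, 0],
    [0, 0, 0.1, 0, 0],
  ],
)

```text
time: 9.9
tool_pos: [0.5042, -0.1466, 0.1016]
eef_rot: [0.13, 0.991, -0.001, 0.0]
force: [-5.8, -3.0, 9.6]
grip_width: 0.006
```

Call:
step_arm(
  motion=[
    [0, 0, 0.1, 0, 0],
    [0, 0, 0.08, 0, 0],
  ],
)

```text
time: 10.15
tool_pos: [0.5042, -0.1467, 0.1001]
eef_rot: [0.13, 0.991, -0.001, 0.0]
force: [-6.2, -3.2, 10.9]
grip_width: 0.005
```

Call:
step_arm(
  motion=[
    [0, 0, 0.07, 0, 0],
  ],
)

```text
time: 10.28
tool_pos: [0.5042, -0.1467, 0.0996]
eef_rot: [0.13, 0.991, -0.001, 0.0]
force: [-7.5, -2.7, 11.0]
grip_width: 0.005
```

Call:
step_arm(
  motion=[
    [0, 0, 0, 0, 0],
    [0, 0, 0, 0, 0],
  ],
)

```text
time: 10.52
tool_pos: [0.5042, -0.1467, 0.0995]
eef_rot: [0.13, 0.991, -0.001, 0.0]
force: [-6.5, -3.1, 9.9]
grip_width: 0.002
```

Call:
step_arm(
  motion=[
    [0, 0, 0.08, 0, 0],
  ],
)

```text
time: 10.65
tool_pos: [0.5042, -0.1468, 0.0989]
eef_rot: [0.13, 0.991, -0.001, 0.0]
force: [-6.8, -2.2, 12.3]
grip_width: 0.005
```

Call:
step_arm(
  motion=[
    [0, 0, 0, 0, 0],
    [0, 0, 0, 0, 0],
  ],
)

```text
time: 10.9
tool_pos: [0.5042, -0.1467, 0.0988]
eef_rot: [0.13, 0.991, -0.001, 0.0]
force: [-6.7, -2.8, 10.7]
grip_width: 0.004
```

Call:
step_arm(
  motion=[
    [0, 0, -0.2, 0, 0],
    [0, 0, -0.4, 0, 0],
    [0, 0, -2, 0, 0],
    [0, 0, -5, 0, 0],
    [0, 0, -4, 0, 5],
  ],
)

```text
time: 11.52
tool_pos: [0.5046, -0.1459, 0.2164]
eef_rot: [0.13, 0.991, -0.0, 0.001]
force: [0.9, -0.4, 0.0]
grip_width: 0.063
```

Call:
step_arm(
  motion=[
    [-4.8, 4, 0, 0, 5],
    [-4.7, 4, 0, 0, 5],
    [0, 0, 0, 0, 5],
  ],
)

```text
time: 11.9
tool_pos: [0.6191, -0.0914, 0.2133]
eef_rot: [0.129, 0.992, 0.0, -0.0]
force: [-0.8, -0.5, 0.3]
grip_width: 0.369
```

```bash
python3 -c "
from h import *
goto(-.036,-.095,.055)
c=cam('wrist');save(c,'pics/w2.png');d=cam('side');save(d,'pics/side2.png',(270,180,380,300),5)
import pickle;pickle.dump((c,d,cam('scene')),open('w2.pkl','wb'))
W=pts(c);P=np.stack([W[...,:2]@EX-O[0],W[...,:2]@EY-O[1],W[...,2]],-1)
m=(abs(P[...,0]+.036)<.02)&(abs(P[...,1]+.095)<.025)&(P[...,2]>.03)&(P[...,2]<.12)
q=P[m];print(m.sum(),np.median(q,0),np.percentile(q,[2,98],0))
t=q[q[:,2]>np.percentile(q[:,2],95)-.004];print('knob top',t.min(0),t.max(0),t.mean(0))
m=(abs(P[...,1])<.006)&(P[...,0]<-.02)&(P[...,0]>-.095)&(P[...,2]>.06)&(P[...,2]<.15);q=P[m];p=np.polyfit(q[:,0],q[:,2],1);print('lever',m.sum(),p,'z top at -35',np.polyval(p,-.035))
m=(abs(P[...,1])<.03)&(P[...,0]<-.1)&(P[...,0]>-.14)&(P[...,2]>.06)&(P[...,2]<.15);q=P[m];print('grip',m.sum(),np.percentile(q,[2,50,98],0))
"
```

```text
t 11.9 now press [-0.0296 -0.0964  0.2133] delta tool cm [ 0.14 -0.66 15.83] tooly deg 75.18 F [-0.79 -0.55  0.35]
509 [-0.03565467 -0.08590792  0.08165509] [[-0.0436998  -0.09881392  0.0433845 ]
 [-0.02819165 -0.07090592  0.0857069 ]]
knob top [-0.04474597 -0.10015848  0.08147913] [-0.02724697 -0.0832217   0.08642885] [-0.0360109  -0.09163255  0.08437448]
lever 1277 [0.0174644  0.09498161] z top at -35 0.09437035947808246
grip 2249 [[-0.12698365 -0.02807053  0.0876484 ]
 [-0.11258007  0.0017737   0.09679415]
 [-0.10155536  0.02887078  0.09971145]]
```

View pics/w2.png

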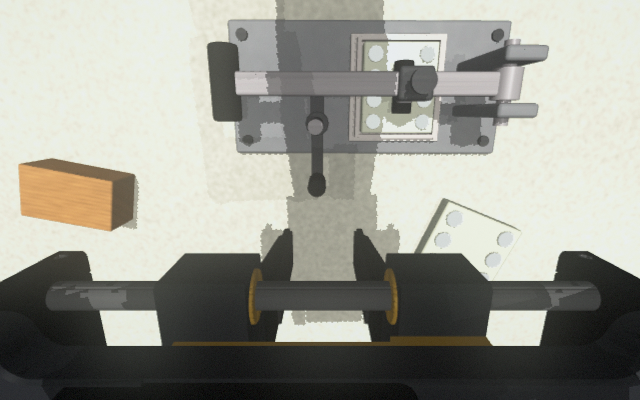

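After the press the lever is level in the wrist view, with the grip at (224,80) and its top at 0.0997 m, so it has hardly sprung back. The knob is at (317,185), top at 0.086, and the fingers straddle its line. The shaft underside above the stop is at about z=0.080 and the stop's top at about 0.048, so the gap is about 32 mm.

Call:
step_arm(
  motion=[
    [0.3, -0.65, 0.5, 0.003, 5],
    [0, 0, 5, 0, 5],
    [0, 0, 5, 0, 5],
    [0, 0, 3.5, 0, 5],
    [0, 0, 1.7, 0, 5],
  ],
)

```text
time: 12.68
tool_pos: [0.6095, -0.0994, 0.0542]
eef_rot: [0.133, 0.991, 0.0, -0.002]
force: [0.1, 0.6, -0.6]
grip_width: 0.527
```

```bash
python3 -c "
from h import *
goto(-.036,-.093,.055)"
```

```text
t 12.675 now press [-0.0397 -0.0893  0.0542] delta tool cm [-0.37  0.38 -0.09] tooly deg 74.75 F [ 0.1   0.64 -0.59]
```

Call:
step_arm(
  motion=[
    [-0.35, 0.38, 0, 0, 5],
    [0, 0, 0, 0, 3],
  ],
)

```text
time: 12.92
tool_pos: [0.618, -0.0965, 0.0587]
eef_rot: [0.132, 0.991, -0.0, 0.002]
force: [0.6, -0.1, -0.0]
grip_width: 0.466
```

```bash
python3 -c "
from h import *
goto(-.036,-.093,.055)"
```

```text
t 12.925 now press [-0.0348 -0.0967  0.0587] delta tool cm [ 0.37 -0.12  0.37] tooly deg 74.83 F [ 0.55 -0.07 -0.  ]
```

Call:
step_arm(
  motion=[
    [0, 0, 0, 0, 3],
    [0, 0, 0, 0, 3],
  ],
)

```text
time: 13.18
tool_pos: [0.6171, -0.0963, 0.0576]
eef_rot: [0.132, 0.991, -0.0, 0.001]
force: [0.2, 1.1, -0.2]
grip_width: 0.325
```

```bash
python3 -c "
from h import *
goto(-.036,-.093,.055)"
```

```text
t 13.175 now press [-0.0348 -0.0957  0.0576] delta tool cm [ 0.27 -0.12  0.26] tooly deg 74.84 F [ 0.16  1.06 -0.22]
```

Call:
step_arm(
  motion=[
    [0.1, -0.1, 0.2, 0, 2.5],
    [0, 0, 0, 0, 0],
    [0, 0, 0, 0, 0],
    [0, 0, 0, 0, 0],
    [0, 0, 0, 0, 0],
  ],
)

```text
time: 13.8
tool_pos: [0.6148, -0.0968, 0.0541]
eef_rot: [0.132, 0.991, 0.0, -0.0]
force: [-0.3, 1.1, -0.7]
grip_width: 0.185
```

Call:
step_arm(
  motion=[
    [0, 0, 0, 0, 0],
    [0, 0, 0, 0, 0],
  ],
)

```text
time: 14.05
tool_pos: [0.6148, -0.0968, 0.0542]
eef_rot: [0.132, 0.991, 0.0, -0.0]
force: [-1.4, 0.0, -1.1]
grip_width: 0.182
```

Call:
step_arm(
  motion=[
    [0, 0, -0.4, 0, 0],
    [0, 0, -0.5, 0, 0],
    [0, 0, -0.5, 0, 0],
    [0, 0, -0.5, 0, 0],
    [0, 0, -0.4, 0, 0],
  ],
)

```text
time: 14.68
tool_pos: [0.6148, -0.0968, 0.0776]
eef_rot: [0.132, 0.991, 0.0, -0.0]
force: [-0.8, 0.6, -3.8]
grip_width: 0.18
```

Call:
step_arm(
  motion=[
    [0, 0, -0.1, 0, 0],
    [0, 0, -0.06, 0, 0],
    [0, 0, -0.06, 0, 0],
  ],
)

```text
time: 15.05
tool_pos: [0.6148, -0.0967, 0.0793]
eef_rot: [0.132, 0.991, 0.0, -0.0]
force: [-1.5, 1.0, -4.1]
grip_width: 0.183
```

```bash
python3 -c "
from h import *
goto(-.036,-.093,.086)
c=cam('side');save(c,'pics/side3.png',(280,190,370,270),8)
c=cam('wrist');W=pts(c);P=np.stack([W[...,:2]@EX-O[0],W[...,:2]@EY-O[1],W[...,2]],-1)
m=(abs(P[...,1])<.006)&(P[...,0]<-.02)&(P[...,0]>-.095)&(P[...,2]>.06)&(P[...,2]<.15);q=P[m];p=np.polyfit(q[:,0],q[:,2],1);print('lever',m.sum(),p,'z top at -35',np.polyval(p,-.035))
"
```

```text
t 15.05 now press [-0.0358 -0.0937  0.0793] delta tool cm [ 0.07 -0.02 -0.67] tooly deg 74.83 F [-1.49  0.98 -4.14]
lever 4605 [0.01736716 0.09497326] z top at -35 0.0943654099891602
```

View pics/side3.png

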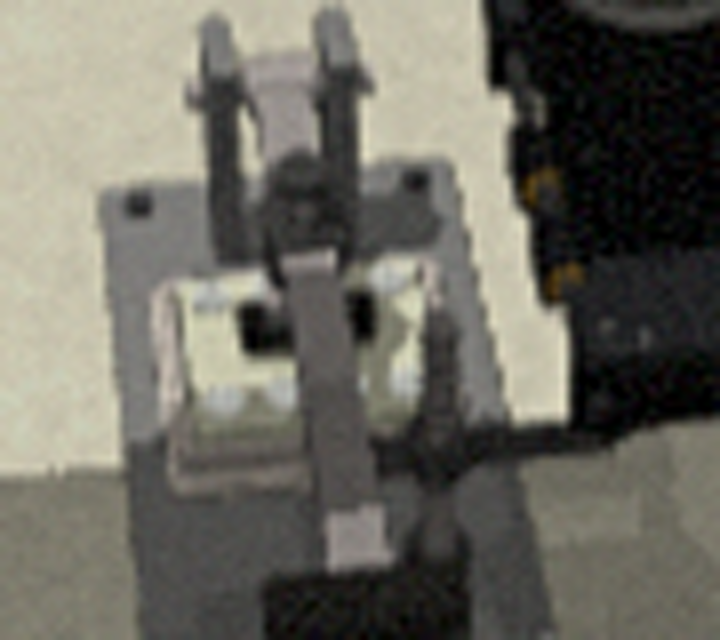

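The stop's arm reaches under the lever at about (400,455) in the crop, still with a visible gap, and the foot rests on the pack. The lever hasn't moved (0.0944). Sliding takes 4.1 N. I'll carry on in small steps.

Call:
step_arm(
  motion=[
    [0, 0, -0.05, 0, 0],
    [0, 0, -0.05, 0, 0],
    [0, 0, -0.05, 0, 0],
    [0, 0, -0.05, 0, 0],
  ],
)

```text
time: 15.65
tool_pos: [0.6148, -0.0967, 0.0814]
eef_rot: [0.132, 0.991, 0.0, -0.0]
force: [-2.2, 1.2, -3.6]
grip_width: 0.184
```

Call:
step_arm(
  motion=[
    [0, 0, -0.05, 0, 0],
    [0, 0, -0.05, 0, 0],
    [0, 0, -0.04, 0, 0],
  ],
)

```text
time: 16.02
tool_pos: [0.6148, -0.0968, 0.0829]
eef_rot: [0.132, 0.991, 0.0, -0.0]
force: [-4.2, 1.4, -4.3]
grip_width: 0.184
```

Call:
step_arm(
  motion=[
    [0, 0, -0.04, 0, 0],
    [0, 0, -0.04, 0, 0],
  ],
)

```text
time: 16.27
tool_pos: [0.6148, -0.0968, 0.0837]
eef_rot: [0.132, 0.991, 0.0, -0.0]
force: [-4.3, 1.8, -4.2]
grip_width: 0.18
```

Call:
step_arm(
  motion=[
    [0, 0, -0.04, 0, 0],
    [0, 0, -0.04, 0, 0],
  ],
)

```text
time: 16.52
tool_pos: [0.6148, -0.0968, 0.0845]
eef_rot: [0.132, 0.991, 0.0, -0.0]
force: [-4.8, 2.3, -4.0]
grip_width: 0.186
```

Call:
step_arm(
  motion=[
    [0, 0, -0.04, 0, 0],
    [0, 0, -0.03, 0, 0],
  ],
)

```text
time: 16.77
tool_pos: [0.6148, -0.0968, 0.0851]
eef_rot: [0.132, 0.991, 0.0, -0.0]
force: [-4.4, 1.8, -3.9]
grip_width: 0.181
```

Call:
step_arm(
  motion=[
    [0, 0, -0.04, 0, 0],
    [0, 0, -0.03, 0, 0],
  ],
)

```text
time: 17.02
tool_pos: [0.6148, -0.0968, 0.0859]
eef_rot: [0.132, 0.991, 0.0, -0.0]
force: [-4.0, 2.5, -4.7]
grip_width: 0.184
```

Call:
step_arm(
  motion=[
    [0, 0, -0.03, 0, 0],
    [0, 0, -0.03, 0, 0],
  ],
)

```text
time: 17.27
tool_pos: [0.6148, -0.0968, 0.0865]
eef_rot: [0.132, 0.991, 0.0, -0.0]
force: [-4.4, 2.7, -3.9]
grip_width: 0.187
```

Call:
step_arm(
  motion=[
    [0, 0, -0.03, 0, 0],
    [0, 0, -0.03, 0, 0],
  ],
)

```text
time: 17.52
tool_pos: [0.6148, -0.0968, 0.0871]
eef_rot: [0.132, 0.991, 0.0, -0.0]
force: [-4.6, 2.5, -3.6]
grip_width: 0.181
```

Call:
step_arm(
  motion=[
    [0, 0, -0.03, 0, 0],
    [0, 0, -0.03, 0, 0],
  ],
)

```text
time: 17.77
tool_pos: [0.6148, -0.0968, 0.0876]
eef_rot: [0.132, 0.991, 0.0, -0.0]
force: [-4.0, 1.6, -3.7]
grip_width: 0.183
```

```bash
cat > lev.py <<'E'
from h import *
c=cam('wrist');W=pts(c);P=np.stack([W[...,:2]@EX-O[0],W[...,:2]@EY-O[1],W[...,2]],-1)
m=(abs(P[...,1])<.006)&(P[...,0]<-.02)&(P[...,0]>-.095)&(P[...,2]>.06)&(P[...,2]<.15);q=P[m];p=np.polyfit(q[:,0],q[:,2],1);print('lever',m.sum(),p,'z top at -35',np.polyval(p,-.035))
m=(abs(P[...,0]+.036)<.009)&(P[...,1]<-.012)&(P[...,1]>-.028)&(P[...,2]>.03);q=P[m];print('arm near tongue',m.sum(),np.percentile(q,[10,50,90],0).round(4) if m.any() else '')
m=(abs(P[...,0]+.036)<.009)&(P[...,1]<-.045)&(P[...,1]>-.11)&(P[...,2]>.03);q=P[m];print('arm/knob',m.sum(),np.percentile(q,[10,50,90,99],0).round(4) if m.any() else '')
save(c,'pics/%s.png'%__import__('sys').argv[1],(200,0,480,240),2.5)
E
python3 lev.py w4
```

```text
lever 4133 [0.01704584 0.0949154 ] z top at -35 0.09431879665601024
arm near tongue 976 [[-0.0415 -0.0271  0.0774]
 [-0.036  -0.0219  0.0829]
 [-0.0305 -0.0137  0.1214]]
arm/knob 10468 [[-0.0431 -0.0865  0.0785]
 [-0.036  -0.0683  0.184 ]
 [-0.0289 -0.0641  0.2103]
 [-0.0271 -0.0481  0.2126]]
```

Call:
step_arm(
  motion=[
    [0, 0, -0.03, 0, 0],
    [0, 0, -0.03, 0, 0],
  ],
)

```text
time: 18.08
tool_pos: [0.6148, -0.0968, 0.0881]
eef_rot: [0.132, 0.991, 0.0, -0.0]
force: [-4.6, 2.6, -5.6]
grip_width: 0.187
```

Call:
step_arm(
  motion=[
    [0, 0, -0.03, 0, 0],
  ],
)

```text
time: 18.2
tool_pos: [0.6148, -0.0968, 0.0884]
eef_rot: [0.132, 0.991, 0.0, -0.0]
force: [-4.3, 2.9, -5.1]
grip_width: 0.182
```

Call:
step_arm(
  motion=[
    [0, 0, -0.03, 0, 0],
  ],
)

```text
time: 18.32
tool_pos: [0.6148, -0.0967, 0.0886]
eef_rot: [0.132, 0.991, 0.0, -0.0]
force: [-4.3, 2.3, -6.8]
grip_width: 0.182
```

Call:
step_arm(
  motion=[
    [0, 0, 0, 0, 0],
    [0, 0, 0, 0, 0],
  ],
)

```text
time: 18.58
tool_pos: [0.6148, -0.0968, 0.0887]
eef_rot: [0.132, 0.991, 0.0, -0.0]
force: [-5.0, 2.0, -6.3]
grip_width: 0.183
```

```bash
python3 lev.py w5
```

```text
lever 4116 [0.0144811  0.09524041] z top at -35 0.09473357372950716
arm near tongue 967 [[-0.0415 -0.027   0.0784]
 [-0.036  -0.0219  0.0837]
 [-0.0305 -0.0136  0.1212]]
arm/knob 10455 [[-0.0431 -0.0865  0.0794]
 [-0.0361 -0.0683  0.185 ]
 [-0.0289 -0.064   0.2113]
 [-0.0271 -0.048   0.2135]]
```

View pics/w5.png

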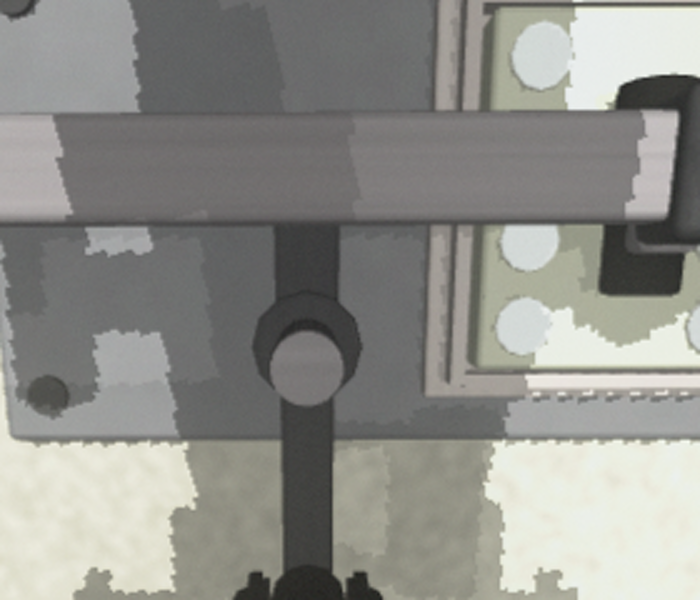

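The stop now touches: the paused force is 6.3 N against 2 to 3.5 N in free sliding, and the lever line rose by at most 0.4 mm. The picture shows the stop's arm at (306,250) running under the shaft, with the foot on the pack at (645,240). I'll relieve the stored load before opening.

Call:
step_arm(
  motion=[
    [0, 0, 0.04, 0, 0],
    [0, 0, 0, 0, 0],
  ],
)

```text
time: 18.88
tool_pos: [0.6148, -0.0968, 0.0886]
eef_rot: [0.132, 0.991, 0.0, -0.0]
force: [-5.4, 1.9, -5.3]
grip_width: 0.184
```

```bash
python3 lev.py w6
```

```text
lever 4119 [0.01474783 0.09530024] z top at -35 0.09478406511783086
arm near tongue 966 [[-0.0415 -0.0271  0.0784]
 [-0.036  -0.0219  0.0838]
 [-0.0305 -0.0136  0.1209]]
arm/knob 10480 [[-0.0431 -0.0865  0.0794]
 [-0.036  -0.0683  0.185 ]
 [-0.0289 -0.0641  0.2112]
 [-0.0271 -0.048   0.2135]]
```

Call:
step_arm(
  motion=[
    [0, 0, 0.06, 0, 0],
    [0, 0, 0.04, 0, 0],
    [0, 0, 0, 0, 0],
  ],
)

```text
time: 19.3
tool_pos: [0.6149, -0.0968, 0.0885]
eef_rot: [0.132, 0.991, -0.0, -0.0]
force: [-7.1, 2.3, -0.7]
grip_width: 0.18
```

Call:
step_arm(
  motion=[
    [0.1, 0, 0, 0, 0],
    [0, 0, 0, 0, 0],
  ],
)

```text
time: 19.55
tool_pos: [0.6148, -0.0968, 0.0885]
eef_rot: [0.132, 0.991, -0.0, 0.001]
force: [-4.1, 1.8, -1.9]
grip_width: 0.184
```

Load is mostly off; now open gently and then rise straight up.

Call:
step_arm(
  motion=[
    [0, 0, 0, 0, 2.2],
    [0, 0, 0, 0, 3],
    [0, 0, 0, 0, 4],
    [0, 0, 0, 0, 4.5],
    [0, 0, 0, 0, 4.5],
  ],
)

```text
time: 20.18
tool_pos: [0.6142, -0.0967, 0.0876]
eef_rot: [0.132, 0.991, -0.0, 0.0]
force: [0.7, -0.3, 0.7]
grip_width: 0.47
```

Call:
step_arm(
  motion=[
    [0, 0, -1, 0, 4.5],
    [0, 0, -3, 0, 4.5],
    [0, 0, -5, 0, 4.5],
    [0, 0, -4, 0, 4.5],
    [0, 0, 0, 0, 4.5],
  ],
)

```text
time: 20.8
tool_pos: [0.6167, -0.0972, 0.2236]
eef_rot: [0.132, 0.991, -0.001, 0.005]
force: [0.5, 0.2, -0.7]
grip_width: 0.473
```

```bash
python3 lev.py w7; python3 - <<'E'
from h import *
c=cam('side');save(c,'pics/side4.png',(280,190,370,270),8)
goto(-.036,-.093,.086)
E
```

```text
lever 1214 [0.01324603 0.09531889] z top at -35 0.09485527744989969
arm near tongue 296 [[-0.0419 -0.0269  0.0782]
 [-0.0362 -0.0208  0.0814]
 [-0.0306 -0.014   0.092 ]]
arm/knob 8063 [[-0.043  -0.0734  0.119 ]
 [-0.036  -0.0688  0.3372]
 [-0.029  -0.0653  0.3465]
 [-0.0272 -0.051   0.3483]]
t 20.9 now press [-0.0358 -0.093   0.218 ] delta tool cm [ 1.00e-02 -2.00e-02  1.32e+01] tooly deg 74.83 F [-0.15  0.05 -0.95]
```

View pics/side4.png

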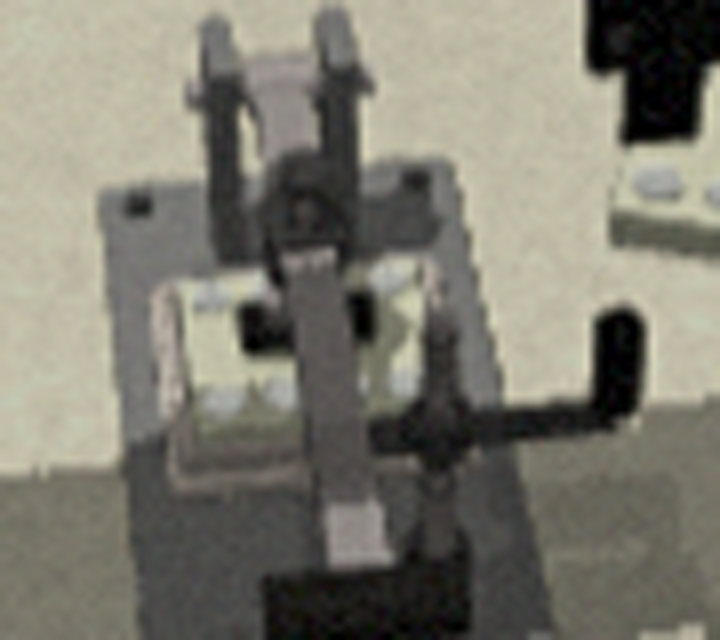

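The picture shows the lever still down with its foot on the pack at (360,315). The stop's tongue is tucked against the lever's underside at (385,435), and the gripper is clear. The lever rose only about 0.5 mm at the stop, against roughly 6 mm of travel into the pack at the grip, so I'm handing in.

```bash
python3 -c "
from h import *
print(close_job(), get_state()['time'])"
```

```text
the job is handed in; nothing more can be done
the job is handed in; nothing more can be done
```

The lever is down firmly on the pack and the depth stop touches its underside. I handed the job in at about 21 s, with the gripper open and well clear.

- **Lever press:** I pressed the grip along its arc until the force climbed from about 5 N to a peak of 12.3 N, then 10.7 N while holding. A side force of about 7 N also showed during the press. After I let go, the grip stayed within about 1 mm of where it was pressed.
- **Depth stop:** I slid it up by the knob at about 4 N until the force rose to 6.8 N while moving, 6.3 N when paused. I then eased the load off before opening the fingers.
- **Last checks:** The side view showed the tongue against the lever and the foot on the pack. I did not touch the pack or the other things on the counter.
- **One deviation:** The lever ended about 0.5 mm higher at the stop than right after the press. My contact push was slightly more than a bare touch. The lever went about 6 mm into the pack at the grip, so it should still be firmly clamped, but I did not measure the clamp force again.

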